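# Lay the turning tool out in turret order

## Robot

A 7-joint arm with a two-finger parallel gripper is mounted at the origin on the work surface. World frame = base frame: x ahead of the robot, y to its left, z up, the work surface at z = 0. Lengths are in m, angles in rad, forces in N, time in s.
With the tool pointing down it reaches from about 0.4 to 0.85 m from the base axis. Payload 10.4 kg.
Tool frame: the origin (TCP) lies between the finger pads; the fingertips stand manip.tip_extent ahead of it and the grasp point (between the pads) lies 6 mm ahead of it (manip.tip_extent is the distance from the TCP to the fingertips, in m); z points along the fingers, y is the line along which they close (so a half turn about z gives the same grasp; the last joint's range is limited). The gripper opens to 85 mm and grips with 20 to 120 N. Pads are 22 mm wide; open, the fingers measure 114 mm over their backs; the gripper's body (76 mm by 85 mm) begins 54 mm behind the grasp point. The pads swing forward as they close: fully open they stand 13 mm farther back than shut.
Start: joints at [-1.26, 0.332, -0.065, 1.46, 0.022, 1.35, -0.088], TCP at [0.205, 0.591, 0.256] pointing down, gripper open.
Joint ranges: [-2.6, 2.6], [-0.5, 2.12], [-1.47, 1.34], [0.16, 2.42], [-1.27, 4.41], [0.06, 2.06], [-2.6, 2.6]. Speed limits (rad/s): [2.22, 2.22, 2.79, 2.79, 3.14, 3.14, 3.14].

## Interface

Orientations are given as a unit quaternion [x, y, z, w].
In Python, from workcell import get_obs, optics, workorder, manip gives the robot as it stands.
- The arm moves only by the tool jog_arm, never from a script. Its argument "increments" is a list of rows, each a list of 7 numbers: the shift along the tool's x, y, z in m, then the turn, a rotation vector about the tool's x, y, z in rad, then the opening, from -1 (shut) to 1 (fully open). A call has 1 to 5 rows; each row is the pose to reach, as a shift and turn from the pose commanded when the call began, along the tool's axes at that moment; what a row does not reach only later rows make up. A row lasts 1/12 s, in which the tool goes at most 41.7 mm and 7.16 degrees, less where a joint would pass 70% of its speed; a pose out of reach is approached as far as the arm can. A call with a gripper value outside its range is refused whole. The fingers move at their own pace and stop on an object; "grip_force" is the grip in N (left out, the last holds). Time passes only in rows, so rows that repeat a pose let the fingers close. It gives the time, the measured TCP pose, the force, the opening and the grip force at its end, in the units of the state.
- get_obs(): the state, without advancing time (a new reading comes with each control period).
- optics.camera(name): name is "side" or "top"; returns a dict with "color" (384x512x3 uint8, red, green, blue), "depth" (384x512 float32, m along the optical axis (not along the pixel's ray), 0 where there is no reading), "K" (3x3 intrinsics, pixels), "R" (3x3) and "t" (3): a world point X has camera coordinates R X + t. Camera axes: x right, y down, z forward; pixel columns grow to the right and rows downward; lengths in m; the calibration is good to about 2 mm. A picture is of the moment at which its call begins.
- workorder.hand_in(): hands the job in; it is judged then, once.
The state is a dict: "clock": time; "joint_pos": joint angles; "joint_velocities": joint speeds; "tau": joint torques, N m; "position": TCP position; "ee_rot": TCP orientation; "ft_force": force on the tool from outside, world axes, zero at the start; "torque": the same for the moment, N m; "grip_width": opening from 0.0 (shut) to 1.0 (fully open); "grasp_force": force on a finger pad.
Only numpy, scipy, OpenCV 4.12 (cv2) and the standard library are available. Lean on these libraries where they do the work, as an engineer would, in place of code of your own. Each camera call takes 0.05 s, during which the arm holds its last target. There are 200 camera calls.

## Task

Push the red ejector knob of the tool-setting block all the way in so that the square-shank turning tool is pushed out, then draw the tool out of the block and lay it gently on the black mat, right way up, midway between the boring bar and the blue parting tool. It must lie parallel to the boring bar, pointing the same way and with its cutting end level with the boring bar's; leave the other tools and the things around them where they are.

Things in the scene. Friction and masses are not known exactly. Their poses are not given: they have to be found in the camera images.
- setting_block: Grey block bolted to the table: 105 long (x), 50 wide, 56 mm high (screw heads to 61), foot plate 115 x 124 x 12 mm. Level pocket 23 x 23 mm, 90 deep, open at the front, floor 18 mm and axis 28 mm above the table; clamp screws slack, so the tool is loose in it. Origin on the table under the middle of the pocket's mouth; +x points out of the mouth, the way the tool comes out; the block lies at -x.
- ejector (a joint): Travel of the spring ejector plunger, m: 0 = sprung back, 0.030 = fully in. It moves along the block's +x and pushes the tool's back end ahead of it out of the mouth. Needs 4 N to start, 10 N at full travel, plus the tool's friction; springs back when let go, and the tool stays where it was pushed.
- ejector_knob (a point): Middle of the back face, the one to push, of the red ejector knob: a disc 33 mm across, 12 mm thick, on a 12 mm rod behind the block. At rest 157 mm behind the mouth, 28 mm above the table. Axes as the block's.
- turning_tool: Bright steel turning tool, 0.4 kg, 125 long: shank 20 x 20 mm, dark head 28 long, 25 wide (y -10 to +15), 20 high, brass-coloured insert on top to 23 mm. Starts in the pocket with 35 to 38 mm standing out; about 64 mm after the ejector's full stroke. Origin under the middle of the cutting (front) end, level with the underside; +x forward out of the cutting end, shank at -x, z up.
- turning_tool_shank (a point): A place to grip the turning tool: on the axis of the shank 45 mm behind the cutting end, 10 mm above its underside; grip high enough on the 20 mm shank for the fingertips to clear the mat at set-down. Axes as the tool's.
- turning_tool_tail (a point): Middle of the back end of the turning tool's shank, 125 mm behind the cutting end, 10 mm above its underside.
- mat: Black rubber mat fixed on the table, 260 (x) by 320 (y) by 3 mm. Origin at the middle of its underside. The boring bar lies along its x axis near y = 0, the parting tool and the drill about 108 to 124 mm to either side of it (either way round).
- boring_bar: Round steel boring bar, 160 long, 20 mm thick, with a slimmer dark front and a brass-coloured insert at the front, lying in the middle of the row of three tools. Origin: under the middle of its cutting end, on the mat's top. +x points forward out of the cutting end (away from the robot); the shank lies at negative x.
- parting_tool: Blue parting tool holder, 126 long, 20 wide, up to 32 mm high, with a thin upright steel blade at the front; at one end of the row. Origin and axes as for the boring bar (cutting end, +x forward).
- drill: Indexable drill, bright 25 mm shank and brass-coloured fluted front, 130 long; at the other end of the row. Origin and axes as for the boring bar. Leave alone.
- insert_box: Yellow insert box with clear lid, 40 (x) by 75 (y) by 21 mm, on the mat ahead of the boring bar. Origin under its middle. Leave alone.
- hex_key: T-handle hex key with green handle, about 150 long (x), handle 80 mm across and 20 mm high, on the table on the +y side of the block. Leave alone.
- torx_driver: Orange screwdriver, 170 mm long along x, on the table on the -y side of the block. Leave alone.
- sleeve: Steel reduction sleeve standing upright, 42 mm across and 62 mm high, on the table beyond the mat and the block. Leave alone.
Things that resemble listed ones, but are neither listed nor needed, are in the scene too. Of the things that look like the setting_block, the smallest one is meant.

How it is judged:
On the way, in this order (a step that is already met when the one before it is completed fails the run):
1. the ejector is pushed all the way in (at least 26 of 30 mm) (value of joint ejector above 0.026 m), for 0.1 s.
2. the turning tool is drawn clear of the block's mouth (x of turning_tool_tail in the frame of setting_block above 0.004 m), for 0.1 s.
At the end, for the whole second after the job is handed in: The turning tool lies flat, right way up, at rest on the mat between boring bar and parting tool, at least 46 mm from the centre line of each, pointing as the boring bar does (within 0.12 rad), cutting ends level within 10 mm; the ejector is sprung back (x of turning_tool in the frame of boring_bar between -0.01 and 0.01 m and x of turning_tool_tail in the frame of boring_bar below -0.1 m and ((y of turning_tool in the frame of boring_bar above 0.046 m and y of turning_tool in the frame of parting_tool below -0.046 m) or (y of turning_tool in the frame of boring_bar below -0.046 m and y of turning_tool in the frame of parting_tool above 0.046 m)) and angle between the x axis of turning_tool and the x axis of boring_bar, either way round below 0.12 rad and height (world z) of turning_tool below 0.006 m and angle between turning_tool's own z axis and vertical below 0.08 rad and linear speed of turning_tool below 0.02 m/s and value of joint ejector below 0.004 m); the robot touches nothing.
It fails at once if the boring bar, the parting tool or the drill is moved by more than 10 mm or turned out of line (distance of any of boring_bar, parting_tool, drill from where it was at the start of the episode above 0.01 m or angle between the x axis of any of boring_bar, parting_tool, drill and the x axis of mat, either way round above 0.13 rad).
It fails at once if the insert box, hex key, screwdriver or sleeve is moved by more than 20 mm (distance of any of insert_box, hex_key, torx_driver, sleeve from where it was at the start of the episode above 0.02 m).
It fails at once if the turning tool is dropped (falls freely faster than 0.45 m/s, about 10 mm) instead of being set down (contact force between turning_tool and the fingers below 0.1 N and linear speed of turning_tool above 0.45 m/s).
It fails at once if the turning tool is pressed onto the mat with over 50 N (contact force between turning_tool and mat above 50 N).
It also fails if it takes over 61 s, if anything falls off the work surface, if the arm or the gripper's body presses on something with over 40 N, if the wrist force passes 120 N, or if a joint passes its speed limit or range.

## Working session

There is one attempt and no reset: what is moved stays moved. The work goes in short steps, Python scripts to look and compute and a tool call to move; the robot and the scene stay as the last step left them, time stands still between calls to the robot, and variables do not carry over. Pictures are saved under pics/ and viewed, at most 10 in all, crops included, and the job is handed in when it is done.

Besides the shell and the picture viewer there is one more tool, called after "Request:" as name(argument=value, ...) on one line, values as JSON. jog_arm: Moves the arm, as the interface text tells. Its arguments: {"type":"object","properties":{"increments":{"type":"array"},"grip_force":{"type":"number"}},"required":["increments"]}

```bash
ls; mkdir -p pics
cat > h.py <<'E'
import numpy as np, cv2, pickle
from scipy.spatial.transform import Rotation as Ro
from workcell import get_obs, optics, workorder, manip
def cloud(c):
    d=c["depth"];v,u=np.mgrid[:d.shape[0],:d.shape[1]]
    K=c["K"];p=np.stack([(u-K[0,2])*d/K[0,0],(v-K[1,2])*d/K[1,1],d],-1)
    P=(p-c["t"])@c["R"]; P[d==0]=np.nan
    return P
E
python3 - <<'E'
from h import *
o=get_obs();print(o, manip.tip_extent)
for n in("top","side"):
    c=optics.camera(n);pickle.dump(c,open(n+".pkl","wb"))
    cv2.imwrite(f"pics/{n}0.png",cv2.resize(c["color"][...,::-1],(800,600)))
    print(n,c["K"],c["R"],c["t"])
E
```

```text
pics
{'clock': 0.0, 'joint_pos': array([-1.25962669,  0.33287144, -0.06473181,  1.4609495 ,  0.02159836,
        1.34987246, -0.08849985]), 'joint_velocities': array([-0.00041252, -0.00029531, -0.00200017, -0.00081034,  0.00213713,
        0.00194703,  0.00129727]), 'tau': array([ 7.28466403e-04, -6.25444221e+01,  4.90182603e-02, -3.91599476e+01,
        1.60444347e-02,  9.96953342e-03, -6.76811247e-07]), 'position': array([0.20462917, 0.59019675, 0.25551234]), 'ee_rot': array([ 1.66086058e-01,  9.86111012e-01, -6.96688271e-04, -9.07055647e-05]), 'ft_force': array([-0.66428695,  1.09347401, -0.07509555]), 'torque': array([-0.03988278, -0.05253037,  0.02093083]), 'grasp_force': 0.0, 'grip_width': 1.0003323209172683} 0.025
top [[419.06891362   0.         258.9297494 ]
 [  0.         419.06891362 189.95304341]
 [  0.           0.           1.        ]] [[ 0.01618926 -0.99981797 -0.0100965 ]
 [-0.99796443 -0.01553464 -0.06185193]
 [ 0.06168383  0.01107728 -0.99803427]] [0.01048114 0.54933034 1.08285134]
side [[380.04930326   0.         256.55603167]
 [  0.         380.04930326 195.9528378 ]
 [  0.           0.           1.        ]] [[ 9.80417310e-01 -1.96930541e-01  5.09311186e-04]
 [-1.49885970e-01 -7.47878754e-01 -6.46692791e-01]
 [ 1.27734464e-01  6.33952468e-01 -7.62750402e-01]] [-0.55119567  0.13980333  0.97774941]
```

View pics/top0.png

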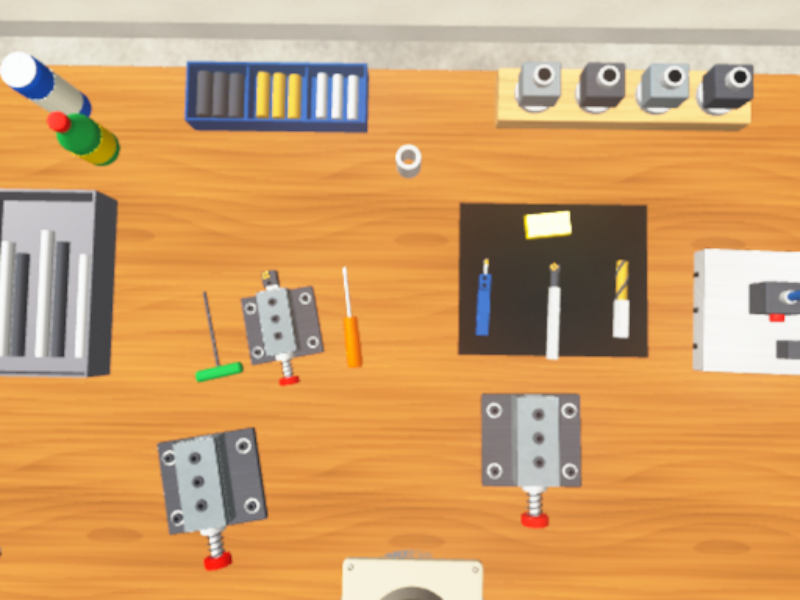

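View pics/side0.png

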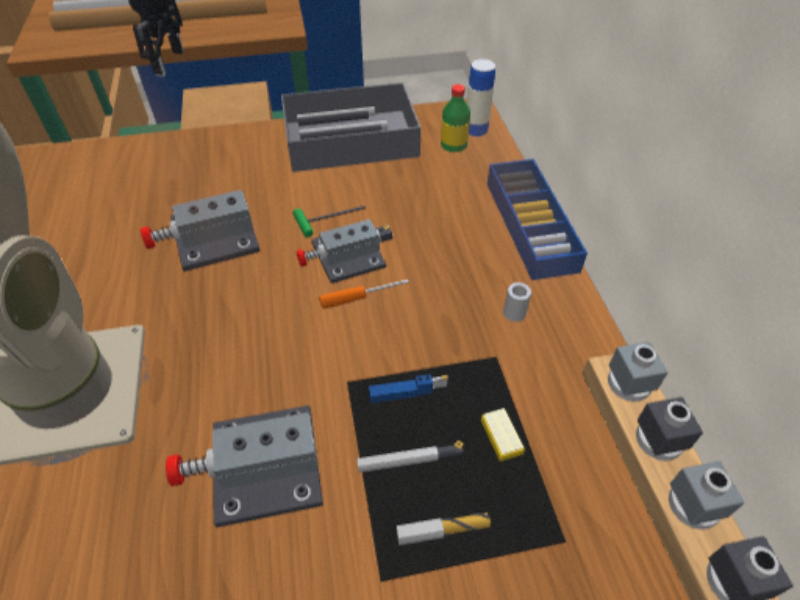

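Candidates in the 800x600 top view are the block at (282,325), the larger block at (213,480), and the larger block at (535,440). The smallest is (282,325); it has the tool standing out at (270,275) and its knob at (288,380). On the mat are the parting tool (484,300), boring bar (554,310) and drill (621,300). The insert box is at (548,224). I'll check the block in one close crop and measure.

Run:
```python
from h import *
c=pickle.load(open("top.pkl","rb"));P=cloud(c);I=c["color"]
hsv=cv2.cvtColor(I,cv2.COLOR_RGB2HSV)
s=pickle.load(open("side.pkl","rb"));PS=cloud(s);IS=s["color"];hs=cv2.cvtColor(IS,cv2.COLOR_RGB2HSV)
a=cv2.resize(I[160:255,120:250,::-1],(500,365),interpolation=cv2.INTER_CUBIC)
b=cv2.resize(IS[120:195,180:270,::-1],(438,365),interpolation=cv2.INTER_CUBIC)
cv2.imwrite("pics/crop.png",np.hstack([a[:, :400],b[:,:400]]))
def box(n,m):
    m=m.astype(np.uint8); k=P if m.shape==1 else P
def rep(n,Q,rect=True):
    Q=Q[~np.isnan(Q).any(1)]
    if len(Q)<5: print(n,"few",len(Q));return
    (cx,cy),(w,h),ang=cv2.minAreaRect((Q[:,:2]*1000).astype(np.float32))
    print(n,len(Q),"rect c %.1f %.1f size %.1f %.1f ang %.2f"%(cx,cy,w,h,ang),"med",np.median(Q,0).round(4),"z",np.percentile(Q[:,2],[5,50,95]).round(4))
def reg(P,x0,x1,y0,y1,z0,z1): return (P[...,0]>x0)&(P[...,0]<x1)&(P[...,1]>y0)&(P[...,1]<y1)&(P[...,2]>z0)&(P[...,2]<z1)
# region locator
for n,(u,v) in dict(block=(282,325),knob=(289,380),tool=(270,275),part=(484,300),bar=(554,310),drill=(621,300),box=(548,224),mat=(510,340)).items():
    print(n,P[int(v*.64),int(u*.64)].round(4))
for nm,PP,H in(("top",P,hsv),("side",PS,hs)):
    red=((H[...,0]<6)|(H[...,0]>174))&(H[...,1]>150)&(H[...,2]>80)
    blue=(H[...,0]>100)&(H[...,0]<125)&(H[...,1]>120)
    near=reg(PP,.3,.75,.1,.45,.0,.1)
    rep(nm+" knob",PP[red&near&(PP[...,0]>.38)])
    rep(nm+" blocktop",PP[reg(PP,.42,.68,.2,.4,.050,.059)])
    rep(nm+" foot",PP[reg(PP,.42,.68,.15,.4,.008,.0145)&(H[...,1]<90)])
    rep(nm+" blue",PP[blue&reg(PP,.4,.75,-.25,-.02,.004,.06)])
    mt=reg(PP,.4,.8,-.4,-.06,.008,.06)
    k,l,st,_=cv2.connectedComponentsWithStats((mt&(PP[...,0]>.40)).astype(np.uint8))
    for i in range(1,k):
        if st[i,4]>40: rep(nm+" obj%d"%i,PP[l==i])
```

```text
block [0.4979 0.218  0.0543]
knob [0.409  0.2079 0.0414]
tool [0.5805 0.2445 0.0369]
part [ 0.5454 -0.1114  0.0235]
bar [ 0.5317 -0.2291  0.0204]
drill [ 0.5485 -0.3377  0.0305]
box [ 0.6754 -0.2173  0.0251]
mat [ 0.4811 -0.1586  0.0059]
top knob 50 rect c 407.9 209.2 size 11.4 32.1 ang 14.92 med [0.4088 0.2063 0.0413] z [0.0319 0.0413 0.0463]
top blocktop 717 rect c 505.6 228.8 size 105.5 50.8 ang 10.95 med [0.5054 0.2285 0.0557] z [0.0526 0.0557 0.0584]
top foot 884 rect c 495.3 257.7 size 117.5 188.7 ang 7.41 med [0.4967 0.2008 0.0116] z [0.0087 0.0116 0.0141]
top blue 280 rect c 538.5 -112.6 size 100.6 23.1 ang 0.06 med [ 0.5363 -0.1115  0.0231] z [0.0188 0.0231 0.0359]
top obj6 448 rect c 677.1 -218.9 size 41.0 76.8 ang 7.89 med [ 0.6755 -0.2172  0.0232] z [0.0146 0.0232 0.0269]
top obj31 341 rect c 552.0 -111.4 size 20.4 127.1 ang 87.74 med [ 0.543  -0.1112  0.0231] z [0.0172 0.0231 0.0364]
top obj34 438 rect c 553.2 -340.7 size 24.4 128.2 ang 88.55 med [ 0.5461 -0.3387  0.0244] z [0.016  0.0244 0.0301]
top obj35 445 rect c 530.7 -228.9 size 20.7 159.1 ang 87.75 med [ 0.5266 -0
[... 248 characters left out ...]
 0.0548 0.0574]
side foot 392 rect c 493.3 253.6 size 113.6 183.4 ang 11.13 med [0.4993 0.1876 0.0109] z [0.0085 0.0109 0.0137]
side blue 431 rect c 538.2 -112.3 size 23.5 101.5 ang 87.63 med [ 0.539  -0.1183  0.0218] z [0.0068 0.0218 0.0346]
side obj1 466 rect c 551.4 -112.9 size 23.5 128.0 ang 87.63 med [ 0.5483 -0.1158  0.0221] z [0.0108 0.0221 0.0348]
side obj3 529 rect c 675.3 -220.1 size 39.5 76.2 ang 7.78 med [ 0.674  -0.2254  0.0226] z [0.0126 0.0226 0.0253]
side obj4 568 rect c 529.6 -230.9 size 19.9 158.8 ang 88.99 med [ 0.5259 -0.2343  0.0205] z [0.0124 0.0205 0.0241]
side obj5 659 rect c 552.9 -342.4 size 25.9 129.7 ang 89.78 med [ 0.5443 -0.3465  0.0239] z [0.0156 0.0239 0.0289]
```

View pics/crop.png

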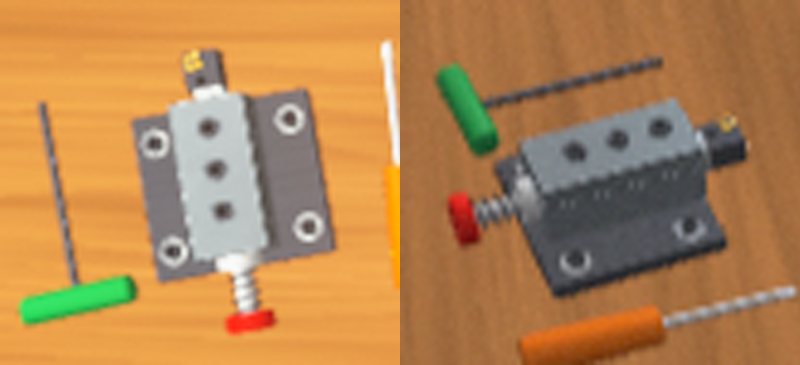

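The crop confirms the choice: it is the smallest block, with a red knob at the bottom, a tool with a brass insert standing out at the top, and no other block holding a tool. Next I'll refine the angles and work out the first move.

```bash
cat >> h.py <<'E'
M=np.array([.5567,.2384]); YB=np.radians(11.4)   # mouth, block yaw
def blk(x,y,z): 
    c,s=np.cos(YB),np.sin(YB); return np.array([M[0]+c*x-s*y,M[1]+s*x+c*y,z])
def inc(target,yaw):
    """tool-frame shift and turn to TCP target with tool x pointing along yaw+pi, z down"""
    o=get_obs();R=Ro.from_quat(o["ee_rot"])
    T=Ro.from_euler('z',yaw)*Ro.from_quat([0,1,0,0])
    print("clock %.2f"%o["clock"],"pos",o["position"].round(4),"F",o["ft_force"].round(1),"grip",round(o["grip_width"],3),o["grasp_force"])
    print("shift",R.inv().apply(target-o["position"]).round(4),"turn",(R.inv()*T).as_rotvec().round(4))
E
python3 - <<'E'
from h import *
for n in("top","side"):
    c=pickle.load(open(n+".pkl","rb"));P=cloud(c).reshape(-1,3);P=P[~np.isnan(P).any(1)]
    def sel(x0,x1,y0,y1,z0,z1): return P[(P[:,0]>x0)&(P[:,0]<x1)&(P[:,1]>y0)&(P[:,1]<y1)&(P[:,2]>z0)&(P[:,2]<z1)]
    for nm,Q in dict(block=sel(.42,.68,.2,.4,.05,.0585),bar=sel(.4,.58,-.26,-.2,.012,.04),part=sel(.4,.6,-.15,-.08,.012,.04)).items():
        x0,x1=np.percentile(Q[:,0],[8,92]);b=np.linspace(x0,x1,12);L=[]
        for i in range(11):
            q=Q[(Q[:,0]>=b[i])&(Q[:,0]<b[i+1])]
            if len(q)>4:L.append(((b[i]+b[i+1])/2,np.percentile(q[:,1],[3,97]).mean()))
        L=np.array(L);p=np.polyfit(*L.T,1);print(n,nm,"yaw",np.degrees(np.arctan(p[0])).round(2),"y at .61, .5567, .408:",np.polyval(p,[.61,.5567,.408]).round(4))
inc(blk(-.185,0,.15),YB)
E
```

```text
top block yaw 9.88 y at .61, .5567, .408: [0.2471 0.2378 0.2119]
top bar yaw -1.76 y at .61, .5567, .408: [-0.2308 -0.2292 -0.2246]
top part yaw -2.1 y at .61, .5567, .408: [-0.113  -0.1111 -0.1056]
side block yaw 9.14 y at .61, .5567, .408: [0.2445 0.2359 0.212 ]
side bar yaw -1.93 y at .61, .5567, .408: [-0.235  -0.2332 -0.2282]
side part yaw -2.74 y at .61, .5567, .408: [-0.1162 -0.1136 -0.1065]
clock 0.10 pos [0.2047 0.5902 0.2556] F [ 0.6 -0.1 -0.4] grip 0.999 0.0
shift [-0.2885 -0.3109  0.106 ] turn [-1.300e-03 -3.000e-04 -5.327e-01]
```

Request:
jog_arm(increments=[[-0.289,-0.311,0.08,0,0,-0.53,-1],[-0.289,-0.311,0.08,0,0,-0.53,-1],[-0.289,-0.311,0.08,0,0,-0.53,-1],[-0.289,-0.311,0.08,0,0,-0.53,-1],[-0.289,-0.311,0.08,0,0,-0.53,-1]], grip_force=60)

```text
clock: 0.52
position: [0.2873, 0.4019, 0.2172]
ee_rot: [-0.102, 0.995, -0.0, -0.0]
ft_force: [0.3, -0.8, 0.6]
grip_width: 0.3
grasp_force: 0.0
```

```bash
sed -i 's/radians(11.4)/radians(11.0)/' h.py; python3 -c "
from h import *
inc(blk(-.185,0,.15),YB)"
```

```text
clock 0.52 pos [0.2873 0.4019 0.2172] F [ 0.3 -0.8  0.6] grip 0.3 0.0
shift [-0.0458 -0.2124  0.0672] turn [-0.0002 -0.0003  0.0119]
```

Request:
jog_arm(increments=[[-0.046,-0.212,0.067,0,0,0.012,-1],[-0.046,-0.212,0.067,0,0,0.012,-1],[-0.046,-0.212,0.067,0,0,0.012,-1],[-0.046,-0.212,0.067,0,0,0.012,-1],[-0.046,-0.212,0.067,0,0,0.012,-1]])

```text
clock: 0.93
position: [0.3665, 0.2194, 0.1558]
ee_rot: [-0.092, 0.996, 0.0, 0.0]
ft_force: [0.9, -0.2, -0.7]
grip_width: -0.005
grasp_force: 0.0
```

```bash
python3 -c "
from h import *
inc(blk(-.185,0,.048),YB)"
```

```text
clock 0.93 pos [0.3665 0.2194 0.1558] F [ 0.9 -0.2 -0.7] grip -0.005 0.0
shift [-0.0055 -0.0176  0.1078] turn [ 0.0003  0.0001 -0.0077]
```

Request:
jog_arm(increments=[[0,0,0,0,0,0,-1],[0,0,0,0,0,0,-1],[0,0,0,0,0,0,-1]])

```text
clock: 1.18
position: [0.3662, 0.2216, 0.1564]
ee_rot: [-0.092, 0.996, 0.0, -0.0]
ft_force: [-0.0, 1.1, -0.0]
grip_width: -0.0
grasp_force: 0.0
```

```bash
python3 -c "
from h import *
inc(blk(-.185,0,.045),YB)"
```

```text
clock 1.18 pos [0.3662 0.2216 0.1564] F [-0.   1.1 -0. ] grip -0.0 0.0
shift [-0.0054 -0.0199  0.1114] turn [ 0.0003 -0.0001 -0.008 ]
```

Request:
jog_arm(increments=[[-0.005,-0.02,0.04,0,0,-0.008,-1],[-0.005,-0.02,0.08,0,0,-0.008,-1],[-0.005,-0.02,0.111,0,0,-0.008,-1],[-0.005,-0.02,0.111,0,0,-0.008,-1],[-0.005,-0.02,0.111,0,0,-0.008,-1]])

```text
clock: 1.6
position: [0.3739, 0.2032, 0.0451]
ee_rot: [-0.097, 0.995, -0.001, -0.001]
ft_force: [0.4, 0.5, 0.1]
grip_width: -0.001
grasp_force: 0.0
```

Run:
```python
from h import *
inc(blk(-.136,0,.045),YB)
s=optics.camera("side")
cv2.imwrite("pics/side1.png",cv2.resize(s["color"][100:212,140:290,::-1],(750,560),interpolation=cv2.INTER_CUBIC))
```

```text
clock 1.60 pos [0.3739 0.2032 0.0451] F [0.4 0.5 0.1] grip -0.001 0.0
shift [-0.0502 -0.0004 -0.    ] turn [-0.0013 -0.0027  0.0021]
```

View pics/side1.png

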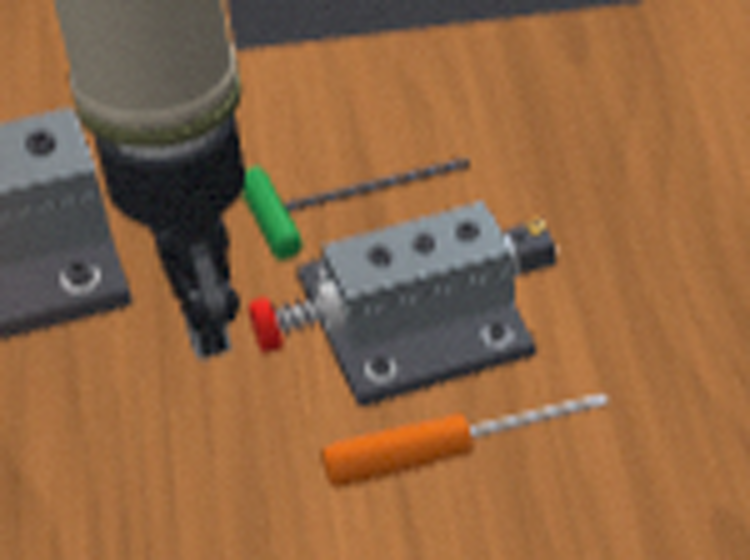

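The closed fingertips (210,350) stand just behind the red knob (268,325) and in line with it, so I can push.

Request:
jog_arm(increments=[[-0.01,0,0,0,0,0,-1],[-0.018,0,0,0,0,0,-1],[-0.024,0,0,0,0,0,-1],[-0.03,0,0,0,0,0,-1],[-0.03,0,0,0,0,0,-1]])

```text
clock: 2.07
position: [0.4053, 0.2096, 0.0468]
ee_rot: [-0.096, 0.995, 0.001, 0.0]
ft_force: [-7.9, 0.6, 3.9]
grip_width: -0.002
grasp_force: 3.3
```

Request:
jog_arm(increments=[[-0.006,0,0,0,0,0,-1],[-0.012,0,0,0,0,0,-1],[-0.018,0,0,0,0,0,-1],[-0.018,0,0,0,0,0,-1]])

```text
clock: 2.4
position: [0.4201, 0.2124, 0.046]
ee_rot: [-0.097, 0.995, -0.0, -0.003]
ft_force: [-16.5, -1.5, 10.2]
grip_width: 0.002
grasp_force: 8.4
```

Request:
jog_arm(increments=[[-0.003,0,0,0,0,0,-1],[-0.006,0,0,0,0,0,-1],[-0.006,0,0,0,0,0,-1],[-0.006,0,0,0,0,0,-1]])

```text
clock: 2.73
position: [0.4205, 0.2124, 0.045]
ee_rot: [-0.097, 0.995, -0.001, -0.008]
ft_force: [-41.7, -6.2, 28.9]
grip_width: 0.0
grasp_force: 21.3
```

Run:
```python
from h import *
inc(blk(-.136,0,.045),YB)
s=optics.camera("side")
cv2.imwrite("pics/side2.png",cv2.resize(s["color"][100:212,140:290,::-1],(750,560),interpolation=cv2.INTER_CUBIC))
```

```text
clock 2.73 pos [0.4205 0.2124 0.045 ] F [-41.7  -6.2  28.9] grip 0.0 21.31503939628601
shift [-0.0027 -0.0005 -0.0001] turn [-0.0012 -0.0169  0.0027]
```

View pics/side2.png

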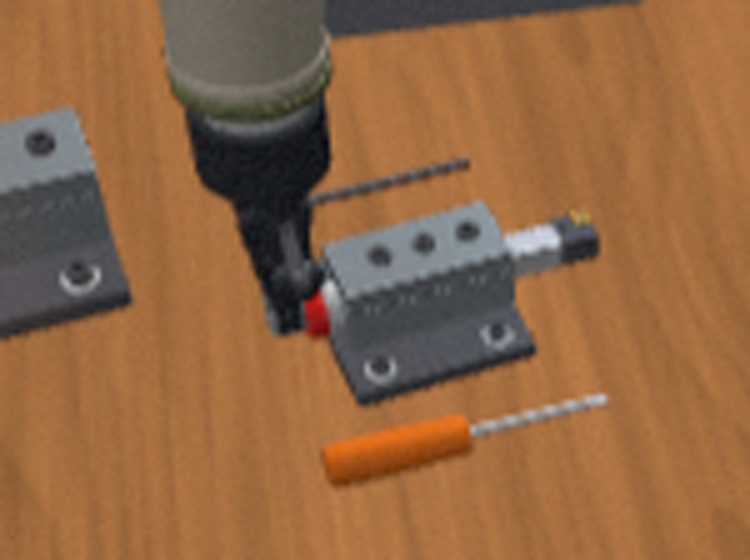

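The knob is bottomed against the stop, with the force jumping to 42 N at no further travel, and the tool now stands well out at (500–600,240). Now I back off and rise.

Request:
jog_arm(increments=[[0.025,0,0,0,0,0,-1],[0.055,0,0,0,0,0,-1],[0.055,0,0,0,0,0,-1],[0.055,0,-0.04,0,0,0,-1],[0.055,0,-0.08,0,0,0,-1]])

```text
clock: 3.2
position: [0.3736, 0.2021, 0.1266]
ee_rot: [-0.096, 0.995, -0.001, -0.001]
ft_force: [1.4, 1.5, 0.5]
grip_width: -0.006
grasp_force: 0.0
```

Request:
jog_arm(increments=[[0,0,-0.03,0,0,0,0.2],[-0.03,0,-0.05,0,0,0,0.2],[-0.07,0,-0.05,0,0,0,0.2],[-0.11,0,-0.05,0,0,0,0.2],[-0.15,0,-0.05,0,0,0,0.2]])

```text
clock: 3.62
position: [0.5244, 0.2321, 0.1782]
ee_rot: [-0.096, 0.995, 0.001, 0.002]
ft_force: [-0.8, 0.3, 0.5]
grip_width: 0.603
grasp_force: 0.0
```

Run:
```python
from h import *
inc(blk(.018,0,.14),YB)
for n in("top","side"):
    c=optics.camera(n);P=cloud(c)
    # tool in block frame
    X=P[...,:2]-M; c_,s_=np.cos(YB),np.sin(YB); bx=X[...,0]*c_+X[...,1]*s_; by=-X[...,0]*s_+X[...,1]*c_
    m=(bx>.006)&(bx<.09)&(abs(by)<.03)&(P[...,2]>.03)&(P[...,2]<.046)
    print(n,m.sum(),"bx",np.percentile(bx[m],[1,99]).round(4) if m.any() else "")
    for a in np.arange(.006,.07,.008):
        q=m&(bx>=a)&(bx<a+.008)
        if q.any(): print(" %.3f"%a,q.sum(),"y",np.percentile(by[q],[2,98]).round(4),"z",np.median(P[...,2][q]).round(4))
    m=(bx<-.11)&(bx>-.18)&(abs(by)<.03)&(P[...,2]>.015)&(P[...,2]<.07)
    print(" knob minx",np.percentile(bx[m],[2]).round(4) if m.any() else "")
```

```text
clock 3.62 pos [0.5244 0.2321 0.1782] F [-0.8  0.3  0.5] grip 0.603 0.0
shift [-0.0507 -0.0001  0.0384] turn [0.0019 0.0047 0.0012]
top 194 bx [0.0069 0.0629]
 0.006 24 y [-0.0091  0.0093] z 0.0371
 0.014 25 y [-0.0094  0.0101] z 0.0366
 0.022 25 y [-0.0098  0.0094] z 0.0362
 0.030 26 y [-0.0086  0.0122] z 0.0363
 0.038 30 y [-0.0085  0.0148] z 0.0353
 0.046 31 y [-0.0093  0.0142] z 0.0359
 0.054 28 y [-0.0085  0.0148] z 0.0362
 0.062 5 y [-0.0064  0.008 ] z 0.0333
 knob minx [-0.1562]
side 103 bx [0.0074 0.0624]
 0.006 15 y [-0.0101  0.0105] z 0.0345
 0.014 14 y [-0.0123  0.0087] z 0.0353
 0.022 12 y [-0.01    0.0074] z 0.0356
 0.030 17 y [-0.0098  0.0123] z 0.0341
 0.038 15 y [-0.0121  0.0151] z 0.0336
 0.046 16 y [-0.0111  0.0129] z 0.0348
 0.054 12 y [-0.009   0.0103] z 0.0343
 0.062 2 y [-0.0057  0.0023] z 0.032
 knob minx [-0.1577]
```

Request:
jog_arm(increments=[[-0.03,0,0,0,0,0,0.2],[-0.051,0,0.038,0,0,0,0.2],[-0.051,0,0.038,0,0,0,0.2],[-0.051,0,0.07,0,0,0,0.2],[-0.051,0,0.1,0,0,0,0.2]])

```text
clock: 4.13
position: [0.5731, 0.2416, 0.0772]
ee_rot: [-0.096, 0.995, 0.001, 0.002]
ft_force: [0.2, 0.5, -0.9]
grip_width: 0.594
grasp_force: 0.0
```

```bash
python3 -c "
from h import *
inc(blk(.018,0.0003,.044),YB)"
```

```text
clock 4.13 pos [0.5731 0.2416 0.0772] F [ 0.2  0.5 -0.9] grip 0.594 0.0
shift [-0.0011  0.0002  0.0332] turn [0.0016 0.0046 0.0003]
```

Request:
jog_arm(increments=[[-0.001,0,0.015,0.002,0.005,0,0.2],[-0.001,0,0.033,0.002,0.005,0,0.2],[-0.001,0,0.033,0.002,0.005,0,0.2],[-0.001,0,0.033,0.002,0.005,0,0.2]])

```text
clock: 4.47
position: [0.5724, 0.2412, 0.0434]
ee_rot: [-0.096, 0.995, -0.001, -0.002]
ft_force: [0.6, 0.1, 0.9]
grip_width: 0.599
grasp_force: 0.0
```

Request:
jog_arm(increments=[[0,0,0,0,0,0,-0.3],[0,0,0,0,0,0,-0.5],[0,0,0,0,0,0,-1],[0,0,0,0,0,0,-1],[0,0,0,0,0,0,-1]], grip_force=60)

```text
clock: 4.88
position: [0.5732, 0.2414, 0.0444]
ee_rot: [-0.096, 0.995, -0.001, -0.001]
ft_force: [-1.1, -0.2, 5.7]
grip_width: 0.22
grasp_force: 59.8
```

Request:
jog_arm(increments=[[0,0,0,0,0,0,-1],[0,0,0,0,0,0,-1],[0,0,0,0,0,0,-1]])

```text
clock: 5.13
position: [0.5732, 0.2415, 0.0445]
ee_rot: [-0.096, 0.995, -0.001, -0.001]
ft_force: [-1.1, -0.9, 7.0]
grip_width: 0.219
grasp_force: 59.8
```

Request:
jog_arm(increments=[[0,0,-0.001,0,0,0,-1],[-0.01,0,-0.001,0,0,0,-1],[-0.02,0,-0.001,0,0,0,-1],[-0.03,0,-0.001,0,0,0,-1],[-0.03,0,-0.001,0,0,0,-1]], grip_force=90)

```text
clock: 5.55
position: [0.603, 0.2468, 0.0436]
ee_rot: [-0.096, 0.995, -0.001, -0.002]
ft_force: [-0.6, -0.6, -3.5]
grip_width: 0.213
grasp_force: 89.0
```

Request:
jog_arm(increments=[[-0.015,0,0,0,0,0,-1],[-0.03,0,0,0,0,0,-1],[-0.045,0,0,0,0,0,-1],[-0.06,0,0,0,0,0,-1],[-0.06,0,0,0,0,0,-1]])

```text
clock: 5.97
position: [0.6621, 0.2581, 0.043]
ee_rot: [-0.096, 0.995, -0.001, -0.002]
ft_force: [0.3, 0.9, -3.5]
grip_width: 0.208
grasp_force: 88.9
```

Request:
jog_arm(increments=[[0,0,-0.02,0,0,0,-1],[0,0,-0.05,0,0,0,-1],[0,0,-0.08,0,0,0,-1],[0,0,-0.08,0,0,0,-1]])

```text
clock: 6.3
position: [0.6631, 0.2593, 0.13]
ee_rot: [-0.096, 0.995, 0.0, 0.002]
ft_force: [1.5, -0.2, -0.7]
grip_width: 0.21
grasp_force: 89.1
```

Run:
```python
from h import *
YM=np.radians(-1.9)
inc(np.array([.564,-.171,.125]),YM)
c=optics.camera("side")
cv2.imwrite("pics/side3.png",cv2.resize(c["color"][70:220,150:350,::-1],(800,600),interpolation=cv2.INTER_CUBIC))
o=get_obs()
for n in("top","side"):
    P=cloud(optics.camera(n)); X=P[...,:2]-o["position"][:2]; c_,s_=np.cos(YB),np.sin(YB); bx=X[...,0]*c_+X[...,1]*s_; by=-X[...,0]*s_+X[...,1]*c_
    m=(bx>-.1)&(bx<.07)&(abs(by)<.022)&(P[...,2]>.085)&(P[...,2]<.135)
    for a in np.arange(-.1,.07,.01):
        q=m&(bx>=a)&(bx<a+.01)
        if q.any(): print(n," %.3f"%a,q.sum(),"x",bx[q].min().round(4),bx[q].max().round(4),"y",np.percentile(by[q],[2,98]).round(4),"z",np.percentile(P[...,2][q],[5,50,95]).round(4))
```

```text
clock 6.30 pos [0.6631 0.2593 0.13  ] F [ 1.5 -0.2 -0.7] grip 0.21 89.08361077308655
shift [ 0.1794 -0.4035  0.0043] turn [0.0007 0.0035 0.2253]
top  -0.080 41 x -0.0777 -0.07 y [-0.0099  0.01  ] z [0.1102 0.1218 0.1249]
top  -0.070 39 x -0.0695 -0.06 y [-0.01    0.0089] z [0.1071 0.1219 0.1254]
top  -0.060 41 x -0.0597 -0.05 y [-0.0105  0.0096] z [0.1101 0.1215 0.1242]
top  -0.050 38 x -0.0499 -0.0403 y [-0.0098  0.009 ] z [0.1101 0.1213 0.1233]
top  -0.040 41 x -0.0399 -0.0302 y [-0.0101  0.0086] z [0.11   0.121  0.1235]
top  -0.030 39 x -0.0296 -0.0205 y [-0.0101  0.0093] z [0.1119 0.1199 0.1231]
top  -0.020 40 x -0.0199 -0.0104 y [-0.0102  0.0089] z [0.1054 0.1201 0.1234]
top  -0.010 28 x -0.0099 -0.0049 y [-0.0201  0.0129] z [0.1133 0.1186 0.1295]
side  -0.090 2 x -0.0809 -0.08 y [-0.0066 -0.0043] z [0.1018 0.1045 0.1071]
side  -0.080 39 x -0.0797 -0.0702 y [-0.012   0.0078] z [0.1009 0.1153 0.1205]
side  -0.070 29 x -0.0698 -0.06 y [-0.0125  0.0081] z [0.1026 0.1169 0.1202]
side  -0.060 33 x -0.0599 -0.0502 y [-0.0116  0.0082] z [0.1023 0.115  0.1193]
side  -0.050 28 x -0.0498 -0.0407 y [-0.0123  0.0093] z [0.0996 0.1133 0.1189]
side  -0.040 31 x -0.0397 -0.0301 y [-0.0118  0.009 ] z [0.0987 0.1139 0.1181]
side  -0.030 28 x -0.0297 -0.0201 y [-0.012   0.0081] z [0.1    0.1151 0.118 ]
side  -0.020 46 x -0.02 -0.01 y [-0.0173  0.0144] z [0.0997 0.1151 0.1297]
side  -0.010 33 x -0.0099 -0.0004 y [-0.0206  0.0117] z [0.1032 0.1186 0.1335]
side  -0.000 10 x 0.0012 0.0091 y [-0.0215  0.0047] z [0.0986 0.1111 0.1305]
side  0.010 13 x 0.0133 0.0181 y [-0.0124 -0.0062] z [0.0971 0.1068 0.1158]
side  0.020 20 x 0.0204 0.0297 y [-0.0132 -0.006 ] z [0.0947 0.1073 0.116 ]
side  0.030 23 x 0.0307 0.0399 y [-0.0134  0.0029] z [0.0962 0.1088 0.1144]
side  0.040 9 x 0.0407 0.0441 y [-0.0105  0.0037] z [0.0953 0.1114 0.115 ]
```

View pics/side3.png

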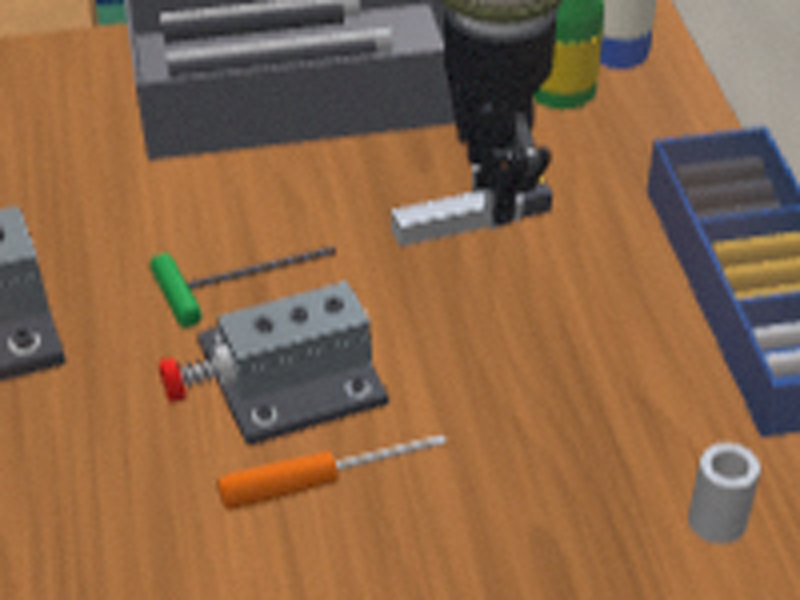

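The tool is held level to about 2° nose-down, with the cutting end about 45 mm ahead of the TCP, and the block and knob (172,378) are back at rest. I'll carry it over.

Request:
jog_arm(increments=[[0.015,-0.02,-0.01,0,0,0,-1],[0.03,-0.055,-0.02,0,0,0,-1],[0.045,-0.09,-0.03,0,0,0,-1],[0.06,-0.125,-0.03,0,0,0,-1],[0.075,-0.16,-0.03,0,0,0,-1]])

```text
clock: 6.87
position: [0.6164, 0.0855, 0.1525]
ee_rot: [-0.096, 0.995, -0.001, -0.003]
ft_force: [0.8, 0.2, -3.3]
grip_width: 0.209
grasp_force: 88.9
```

Request:
jog_arm(increments=[[0.015,-0.035,0,0,0,0.045,-1],[0.03,-0.07,0,0,0,0.09,-1],[0.045,-0.105,0,0,0,0.135,-1],[0.06,-0.14,0,0,0,0.18,-1],[0.075,-0.175,0,0,0,0.225,-1]])

```text
clock: 7.28
position: [0.5758, -0.1003, 0.1527]
ee_rot: [0.017, 1.0, -0.001, -0.004]
ft_force: [0.7, -0.2, -3.8]
grip_width: 0.212
grasp_force: 88.9
```

Request:
jog_arm(increments=[[0.01,-0.03,0,0,-0.015,0,-1],[0.01,-0.045,0,0,-0.035,0,-1],[0.01,-0.045,0,0,-0.035,0,-1],[0.01,-0.045,0,0,-0.035,0,-1]])

```text
clock: 7.62
position: [0.5648, -0.1442, 0.1531]
ee_rot: [0.017, 1.0, -0.002, 0.014]
ft_force: [0.9, 1.0, -3.9]
grip_width: 0.206
grasp_force: 88.9
```

```bash
cat > m.py <<'E'
from h import *
YM=np.radians(-1.9)
inc(np.array([.5645,-.170,.08]),YM)
o=get_obs(); z=o["position"][2]
for n in("top","side"):
    P=cloud(optics.camera(n)); X=P[...,:2]-o["position"][:2]; c_,s_=np.cos(YM),np.sin(YM); bx=X[...,0]*c_+X[...,1]*s_; by=-X[...,0]*s_+X[...,1]*c_
    m=(bx>-.1)&(bx<.07)&(abs(by)<.025)&(P[...,2]>z-.04)&(P[...,2]<z+.005)
    print(n,"bx",np.percentile(bx[m],[.5,99.5]).round(4))
    for a in np.arange(-.08,.05,.01):
        q=m&(bx>=a)&(bx<a+.01)
        if q.sum()>5: print(n," %.3f"%a,q.sum(),"y",np.percentile(by[q],[2,98]).round(4),"z-tcp",(np.percentile(P[...,2][q],[5,50,95])-z).round(4))
E
python3 m.py
```

```text
clock 7.62 pos [ 0.5648 -0.1442  0.1531] F [ 0.9  1.  -3.9] grip 0.206 88.87119770050049
shift [ 0.0015 -0.0256  0.0732] turn [-0.0026  0.0279 -0.0017]
top bx [-0.0036  0.0462]
top  0.040 6 y [0.0109 0.0152] z-tcp [-0.0231 -0.0116 -0.0066]
side bx [-0.0769  0.0459]
side  -0.080 42 y [-0.0094  0.0105] z-tcp [-0.0237 -0.0079 -0.0058]
side  -0.070 56 y [-0.0098  0.0111] z-tcp [-0.0231 -0.0083 -0.0054]
side  -0.060 51 y [-0.01    0.0103] z-tcp [-0.0227 -0.0077 -0.0058]
side  -0.050 58 y [-0.0093  0.0101] z-tcp [-0.0242 -0.0085 -0.0062]
side  -0.040 51 y [-0.009   0.0114] z-tcp [-0.0239 -0.0087 -0.0059]
side  -0.030 57 y [-0.0097  0.0095] z-tcp [-0.024  -0.009  -0.0065]
side  -0.020 53 y [-0.0102  0.0108] z-tcp [-0.0231 -0.0094 -0.0057]
side  -0.010 28 y [-0.0216  0.0129] z-tcp [-0.0235 -0.0102 -0.0022]
side  -0.000 12 y [-0.0215 -0.0184] z-tcp [-0.0147 -0.0119 -0.005 ]
side  0.010 8 y [-0.0144 -0.0073] z-tcp [-0.0293 -0.0237 -0.0147]
side  0.020 28 y [-0.01   0.015] z-tcp [-0.0242 -0.0116 -0.0078]
side  0.030 60 y [-0.0098  0.0152] z-tcp [-0.0251 -0.0091 -0.0055]
side  0.040 35 y [-0.0088  0.0108] z-tcp [-0.0253 -0.0099 -0.0058]
```

Request:
jog_arm(increments=[[0.002,-0.026,0.0,-0.003,-0.008,0,-1],[0.002,-0.026,0.025,-0.003,-0.008,0,-1],[0.002,-0.026,0.05,-0.003,-0.008,0,-1],[0.002,-0.026,0.073,-0.003,-0.008,0,-1],[0.002,-0.026,0.073,-0.003,-0.008,0,-1]])

```text
clock: 8.13
position: [0.5632, -0.1672, 0.0765]
ee_rot: [0.015, 1.0, 0.001, 0.015]
ft_force: [-1.2, 1.8, -3.2]
grip_width: 0.213
grasp_force: 88.8
```

```bash
sed -i 's/.08\]),YM/.032]),YM/' m.py; python3 m.py | grep -v "top  "
```

```text
clock 8.13 pos [ 0.5632 -0.1672  0.0765] F [-1.2  1.8 -3.2] grip 0.213 88.78729104995728
shift [-0.     -0.0028  0.0445] turn [0.0016 0.0305 0.0031]
top bx [-0.0017  0.0455]
side bx [-0.0765  0.0469]
side  -0.080 35 y [-0.0113  0.0081] z-tcp [-0.0218 -0.0066 -0.0031]
side  -0.070 48 y [-0.0111  0.0096] z-tcp [-0.022  -0.0061 -0.0034]
side  -0.060 46 y [-0.0118  0.0071] z-tcp [-0.0202 -0.0054 -0.003 ]
side  -0.050 49 y [-0.0112  0.0087] z-tcp [-0.0215 -0.0058 -0.0032]
side  -0.040 49 y [-0.0116  0.0073] z-tcp [-0.0207 -0.0062 -0.0036]
side  -0.030 51 y [-0.0115  0.0087] z-tcp [-0.0228 -0.0064 -0.0041]
side  -0.020 47 y [-0.0111  0.0077] z-tcp [-0.0217 -0.0063 -0.0038]
side  -0.010 17 y [-0.0231  0.0023] z-tcp [-0.0218 -0.0114  0.0027]
side  -0.000 7 y [-0.0231 -0.0212] z-tcp [-0.0145 -0.0111 -0.0083]
side  0.020 25 y [-0.0114  0.0092] z-tcp [-0.0172 -0.0062 -0.0044]
side  0.030 55 y [-0.0115  0.013 ] z-tcp [-0.0225 -0.0066 -0.0023]
side  0.040 37 y [-0.0118  0.0103] z-tcp [-0.0214 -0.0064 -0.0026]
```

Request:
jog_arm(increments=[[0,-0.003,0.015,0,0,0,-1],[0,-0.003,0.03,0,0,0,-1],[0,-0.003,0.038,0,0,0,-1],[0,-0.003,0.041,0,0,0,-1],[0,-0.003,0.041,0,0,0,-1]])

```text
clock: 8.65
position: [0.5675, -0.1725, 0.041]
ee_rot: [0.016, 1.0, -0.0, 0.019]
ft_force: [-1.5, 1.5, -4.1]
grip_width: 0.205
grasp_force: 89.0
```

Request:
jog_arm(increments=[[0,0,0.001,0,0,0,-1],[0,0,0.002,0,0,0,-1],[0,0,0.003,0,0,0,-1],[0,0,0.003,0,0,0,-1]])

```text
clock: 8.98
position: [0.5675, -0.1728, 0.0379]
ee_rot: [0.016, 1.0, -0.0, 0.02]
ft_force: [0.2, 0.3, -2.7]
grip_width: 0.213
grasp_force: 89.0
```

Request:
jog_arm(increments=[[0.0035,0.002,0.002,0,0,0,-1],[0.0035,0.002,0.004,0,0,0,-1],[0.0035,0.002,0.0055,0,0,0,-1],[0.0035,0.002,0.0055,0,0,0,-1]])

```text
clock: 9.32
position: [0.5638, -0.1706, 0.0316]
ee_rot: [0.016, 1.0, -0.0, 0.019]
ft_force: [0.0, -0.8, -3.8]
grip_width: 0.211
grasp_force: 89.0
```

Request:
jog_arm(increments=[[0,0,0.001,0,0,0,-1],[0,0,0.002,0,0,0,-1],[0,0,0.002,0,0,0,-1]])

```text
clock: 9.57
position: [0.5642, -0.1709, 0.0308]
ee_rot: [0.016, 1.0, -0.0, 0.019]
ft_force: [-6.4, 1.4, 7.0]
grip_width: 0.205
grasp_force: 90.4
```

Request:
jog_arm(increments=[[0,0,0,0,0,0,-1],[0,0,0,0,0,0,-1]], grip_force=20)

```text
clock: 9.73
position: [0.5642, -0.1708, 0.0307]
ee_rot: [0.016, 1.0, -0.0, 0.019]
ft_force: [-4.5, 2.4, 7.0]
grip_width: 0.209
grasp_force: 90.4
```

Request:
jog_arm(increments=[[0,0,0,0,0,0,-0.4],[0,0,0,0,0,0,-0.1],[0,0,0,0,0,0,0.05],[0,0,0,0,0,0,0.05],[0,0,0,0,0,0,0.05]])

```text
clock: 10.15
position: [0.5643, -0.1708, 0.03]
ee_rot: [0.016, 1.0, -0.0, 0.019]
ft_force: [-0.5, -0.2, -0.8]
grip_width: 0.529
grasp_force: 0.0
```

Request:
jog_arm(increments=[[0,0,-0.02,0,0,0,0.05],[0,0,-0.05,0,0,0,0.05],[0,0,-0.09,0,0,0,0.05],[0,0,-0.13,0,0,0,0.05],[0,0,-0.16,0,0,0,0.05]])

```text
clock: 10.57
position: [0.5583, -0.171, 0.1932]
ee_rot: [0.017, 1.0, -0.001, 0.02]
ft_force: [0.3, -0.3, 0.7]
grip_width: 0.521
grasp_force: 0.0
```

Request:
jog_arm(increments=[[0.01,0.03,0,0,0,0,0.05],[0.02,0.07,0,0,0,0,0.05],[0.02,0.11,0,0,0,0,0.05],[0.02,0.15,0,0,0,0,0.05],[0.02,0.18,0,0,0,0,0.05]])

```text
clock: 10.98
position: [0.5436, 0.0136, 0.1894]
ee_rot: [0.015, 1.0, 0.0, 0.02]
ft_force: [1.2, -0.3, 0.4]
grip_width: 0.524
grasp_force: 0.0
```

Run:
```python
from h import *
c=optics.camera("top");P=cloud(c)
cv2.imwrite("pics/top4.png",cv2.resize(c["color"][110:250,140:440,::-1],(800,373),interpolation=cv2.INTER_CUBIC))
mt=(P[...,0]>.4)&(P[...,0]<.8)&(P[...,1]<-.06)&(P[...,1]>-.4)&(P[...,2]>.008)&(P[...,2]<.06)
k,l,st,_=cv2.connectedComponentsWithStats(mt.astype(np.uint8))
for i in range(1,k):
    if st[i,4]>40:
        Q=P[l==i];r=cv2.minAreaRect((Q[:,:2]*1000).astype(np.float32));t=Q[Q[:,0]>np.percentile(Q[:,0],99)-.02]
        print(np.round(r[0],1),np.round(r[1],1),round(r[2],2),"xmin/max",np.percentile(Q[:,0],[.5,99.5]).round(4),"z",np.percentile(Q[:,2],[10,50]).round(4))
```

```text
[ 677.6 -219.9] [41.  78.2] 6.03 xmin/max [0.6546 0.6979] z [0.0184 0.0235]
[ 551.9 -110.6] [ 21.3 127. ] 88.31 xmin/max [0.4899 0.6145] z [0.0194 0.0235]
[ 553.1 -341. ] [ 24.5 128. ] 88.18 xmin/max [0.4892 0.617 ] z [0.0175 0.0244]
[ 549.5 -167.5] [ 24.  121.3] 89.82 xmin/max [0.489  0.6092] z [0.0191 0.0224]
[ 530.8 -229. ] [ 20.5 159.3] 88.36 xmin/max [0.4513 0.6096] z [0.0159 0.0208]
```

View pics/top4.png

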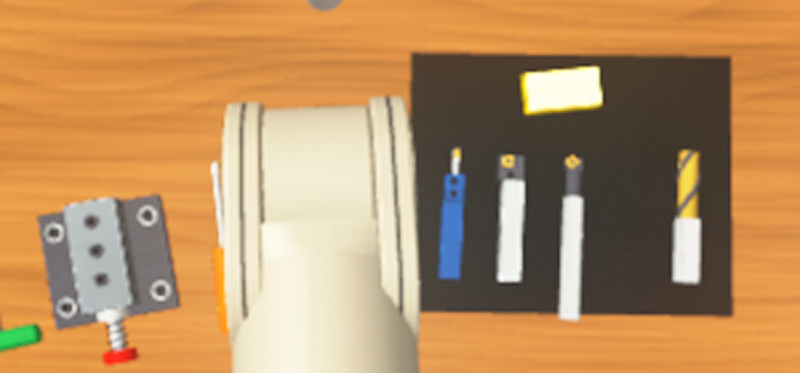

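The tool lies flat and right way up at (510,218), between the parting tool (452,215) and the boring bar (572,235). Its cutting end is level with the bar's (0.609 against 0.610 m), it is about 58 mm from each neighbour's centre line, and the ejector is sprung back.

```bash
python3 -c "
from h import *
print(workorder.hand_in())"
```

```text
the job is handed in; nothing more can be done
None
```

The job is handed in: the ejector was pushed fully in, and the turning tool was drawn out and laid on the mat midway between the boring bar and the parting tool. By the last top-camera measurement its cutting end is within about 1 mm of the bar's and it is about 1.5° off parallel; no verdict came back.

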